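# Hook the cassette tool out from under the wire rack

## Task

The stainless steel cassette tool stands under the low wire rack where a hand cannot get at it. Pick up the wooden-handled hook, draw the cassette tool out in front of the rack with it, and lay the hook back down on the shelf. Then pick up the cassette tool and set it down, upright, inside the aluminium tray; do not touch it with the fingers while it is under the rack and do not drop it in.

Things in the scene. Friction and masses are not known exactly. Their poses are not given: they have to be found in the camera images.
- lockring_center (a point): Cassette tool: round steel, upright on the shelf, body 30 mm across, 28 high, on it a toothed neck 25 mm across, 8 high, and a 4 mm pin; 40 high, 90 g. Point: on its axis 20 mm above its foot. A plain open steel ring (32 x 22) under the rack about 180 mm to its side is not wanted. Free: 90 mm to its right (rack -y), 50 mm behind it, and the shelf before the rack between hook and tray.
- hook_grip (a point): Centre of the hook's wooden handle, 14 mm above the shelf; x along it to the hooked end, away from the robot. Handle 110 long, 22 wide, 28 high. An 8 mm steel rod from its front, lying on the shelf, runs along y = 0 to x = 160 mm, turns sharply left (+y) and ends at x = 150, y = 50 (rod axis). A pulled part sits in that corner. 100 g, balances 20 mm ahead of the point. Lies right or left.
- rack: Low dark wire rack, fixed. Origin on the shelf at its front edge; x points in under it, away from the robot, y left along the edge. Spans y -210 to 220, x 0 to 203 mm; legs only at the corners, nothing on it; wires 55 to 61 mm above the shelf. The cassette tool starts 35 to 55 mm behind the front edge; a white rear light also lies farther back under it.
- tray: Shallow open square aluminium tray, fixed, empty, on the other side from the hook. Origin at the centre of its underside, x and y along its sides. 150 x 150 mm outside, 20 mm high, walls and floor 4 mm thick.
Mind the look-alikes: they are no part of the job. Leave any orange or yellow look-alike of the part that bears lockring_center alone.

How it is judged:
On the way, in this order (a step that is already met when the one before it is completed fails the run):
1. the hook, touching the cassette tool, has drawn it out in front of the rack (centre at least 20 mm clear of the front edge) (x of lockring_center in the frame of rack below -0.02 m and contact force between hook and lockring above 0.03 N), for 0.04 s.
2. the cassette tool, still between the fingers, is down inside the tray (its foot within 15 mm of the tray's floor) (contact force between the fingers and lockring above 0.3 N and z of lockring_center in the frame of tray below 0.039 m and x of lockring_center in the frame of tray between -0.058 and 0.058 m and y of lockring_center in the frame of tray between -0.058 and 0.058 m), for 0.04 s.
At the end, for the whole second after the job is handed in: The cassette tool stands upright (within 10 degrees) and at rest on the floor of the tray, wholly inside its walls; the hook lies at rest on the shelf (middle of its handle less than 25 mm above it) (z of lockring_center in the frame of tray below 0.03 m and x of lockring_center in the frame of tray between -0.058 and 0.058 m and y of lockring_center in the frame of tray between -0.058 and 0.058 m and angle between lockring_center's own z axis and vertical below 0.17 rad and linear speed of each of lockring, hook below 0.02 m/s and height (world z) of hook_grip below 0.025 m); the robot touches nothing.
It fails at once if the fingers touch the cassette tool while its centre is still under the rack (x of lockring_center in the frame of rack above 0 m and contact force between the fingers and lockring above 0.3 N).
It also fails if it takes over 72 s, if anything falls off the work surface, if the arm or the gripper's body presses on something with over 40 N, if the wrist force passes 120 N, or if a joint passes its speed limit or range.

## Robot

A 7-joint arm with a two-finger parallel gripper is mounted at the origin on the work surface. World frame = base frame: x ahead of the robot, y to its left, z up, the work surface at z = 0. Lengths are in m, angles in rad, forces in N, time in s.
With the tool pointing down it reaches from about 0.425 to 0.8 m from the base axis. Payload 8.3 kg.
Tool frame: the origin (TCP) lies between the finger pads; the fingertips stand 19 mm ahead of it and the grasp point (between the pads) is the TCP; z points along the fingers, y is the direction in which the jaws open and shut (so a half turn about z gives the same grasp; the last joint's range is limited). The gripper opens to 85 mm and grips with 20 to 120 N. Pads are 22 mm wide; open, the fingers measure 114 mm over their backs; the gripper's body (76 mm by 85 mm) begins 54 mm behind the grasp point. The pads swing forward as they close: fully open they stand 13 mm farther back than shut.
Start: joints at [-0.063, 0.383, 0.016, 1.37, -0.006, 1.388, -0.046], TCP at [0.625, 0, 0.25] pointing down, gripper open.
Joint ranges: [-2.95, 2.95], [-0.25, 2.06], [-1.52, 1.56], [0.18, 2.33], [-1.44, 4.58], [0.02, 2.06], [-3.01, 3.01]. Speed limits (rad/s): [2.39, 2.39, 3.01, 3.01, 3.14, 3.14, 3.14].

## Interface

Orientations are given as a unit quaternion [x, y, z, w].
In Python, from rig import * gives the robot as it stands.
- The arm moves only by the shell command python3 -m pendant 'ROWS' [OPENING]. ROWS is JSON, a list of rows, each a list of 2 entries, a list of its own where there are three numbers: the shift along the tool's x, y, z in cm, then the turn about the tool's z in degrees. In form: [[[x, y, z], spin], ...]. A call has 1 to 12 rows; each row shifts and turns the commanded pose from where the row before left it, along the tool's axes as they then stand; what a row does not reach is not made up. A row lasts 1/8 s, in which the tool goes at most 62.5 mm and 10.7 degrees, less where a joint would pass 70% of its speed; a pose out of reach is approached as far as the arm can. A call with a gripper value outside its range is refused whole. OPENING is the closure, from 0 (fully open) to 1 (shut), set as the call begins (- or left out, the last holds). The fingers move at their own pace and stop on an object; the grip force is fixed at half the most. Time passes only in rows, so rows that do not move let the fingers close. It gives the time, the measured TCP pose, the force and the opening at its end, in the units of the state.
- sense(): the state, without advancing time (a new reading comes with each control period).
- camera(name): name is "scene" or "side" or "wrist"; returns a dict with "frame" (480x640x3 uint8, red, green, blue), "z_map" (480x640 float32, m along the optical axis (not along the pixel's ray), 0 where there is no reading), "fx", "fy", "cx", "cy" (pixels), "view" (4x4, takes a point from world to camera coordinates). Camera axes: x right, y down, z forward; pixel columns grow to the right and rows downward; lengths in m; the calibration is good to about 2 mm. The wrist camera is an equidistant fisheye: a pixel r from the principal point sees the ray r / f radians off the axis. A picture is of the moment at which its call begins.
- sign_off(): hands the job in, once; it reports no verdict.
The state is a dict: "time_s": time; "q": joint angles; "dq": joint speeds; "joint_efforts": joint torques, N m; "position": TCP position; "eef_rot": TCP orientation; "wrist_force": force on the tool from outside, world axes, zero at the start; "wrist_torque": the same for the moment, N m; "grip_width": finger opening in m.
Only numpy, scipy, OpenCV 4.12 (cv2) and the standard library are available. Lean on these libraries where they do the work, as an engineer would, in place of code of your own. Each camera call takes 0.05 s, during which the arm holds its last target.

## Working session

There is one attempt and no reset: what is moved stays moved. The work goes in short steps, Python scripts to look and compute and a shell command to move; the robot and the scene stay as the last step left them, time stands still between calls to the robot, and variables do not carry over. Pictures are saved under pics/ and viewed, and the job is handed in when it is done.

```bash
mkdir -p pics; ls; python3 - <<'E'
from rig import *
import cv2,numpy as np
print(sense())
for n in ("scene","side","wrist"):
    c=camera(n); cv2.imwrite(f"pics/{n}0.png",c["frame"][:,:,::-1]); np.savez(f"{n}0.npz",**c)
    print(n,c["fx"],c["fy"],c["cx"],c["cy"],np.round(c["view"],4).tolist())
E
```

```text
pics
{'time_s': 0.0, 'q': array([-0.06293649,  0.38425755,  0.01638959,  1.37115014, -0.00629591,
        1.38818524, -0.04649643]), 'dq': array([ 6.94702637e-05,  5.54542691e-04, -8.64165707e-04,  1.91826358e-04,
        4.30050219e-04, -2.36323072e-04,  1.80440879e-04]), 'joint_efforts': array([-4.50568632e-04, -6.27588844e+01,  8.43669288e-01, -3.71825659e+01,
        1.65239023e-02,  1.39937960e-02, -1.08329079e-04]), 'position': array([6.24541437e-01, 4.91460594e-05, 2.49268677e-01]), 'eef_rot': array([ 7.07074593e-01,  7.07138296e-01, -7.05557028e-04, -6.73353910e-04]), 'wrist_force': array([-0.65583831, -0.04610263, -0.2165832 ]), 'wrist_torque': array([-0.00984874, -0.05423772, -0.00613219]), 'grip_width': 0.08540239123518654}
scene 546.9663323073681 546.9663323073681 327.0804554004354 237.3481791368437 [[-0.5016, 0.8651, -0.0073, 0.2685], [0.5157, 0.2923, -0.8054, -0.2625], [-0.6946, -0.4077, -0.5927, 1.4365], [0.0, 0.0, 0.0, 1.0]]
side 443.56073559378336 443.56073559378336 313.8025588819737 245.69560124004136 [[-0.9933, -0.1148, 0.012, 0.5745], [-0.0724, 0.5385, -0.8395, 0.0764], [0.0899, -0.8348, -0.5432, 0.8324], [0.0, 0.0, 0.0, 1.0]]
wrist 371.64829954431775 371.64829954431775 322.03699134149156 238.1626270496036 [[1.0, 0.0005, -0.002, -0.6239], [0.001, -0.9662, 0.2579, -0.0345], [-0.0018, -0.2579, -0.9662, 0.3783], [0.0, 0.0, 0.0, 1.0]]
```

View pics/scene0.png

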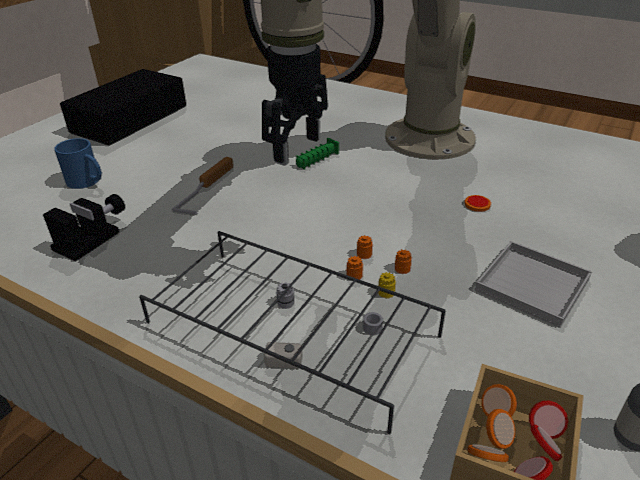

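View pics/side0.png

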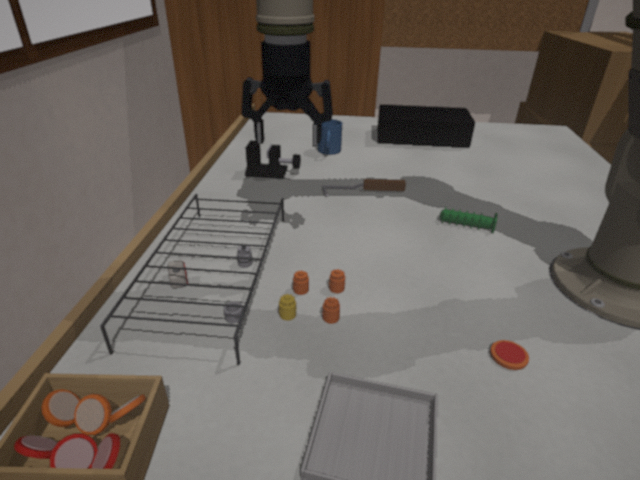

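View pics/wrist0.png

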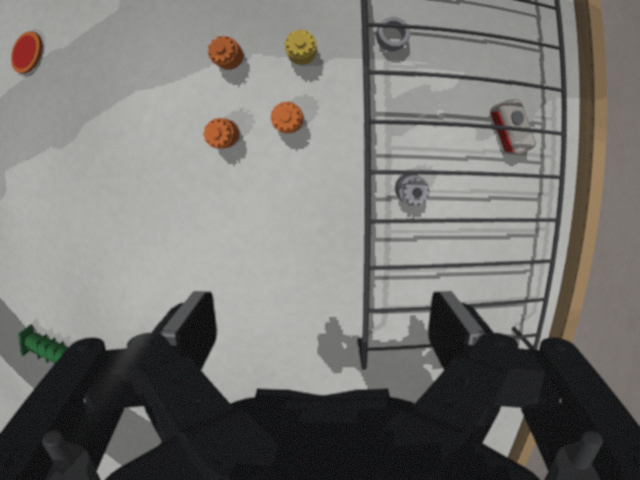

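The hook is on the robot's right (scene px ~215,175), the tray on the left (530,282). The cassette tool is under the rack at scene (285,294), wrist (413,190). I'll zoom in next.

```bash
cat > h.py <<'E'
import numpy as np, cv2
def ray(c,u,v):
    V=np.array(c["view"]);R=V[:3,:3];t=V[:3,3];o=-R.T@t
    x=(u-c["cx"])/c["fx"];y=(v-c["cy"])/c["fy"]
    if c.get("fish"):
        r=np.hypot(x,y); d=np.array([0,0,1.]) if r<1e-9 else np.array([x/r*np.sin(r),y/r*np.sin(r),np.cos(r)])
    else: d=np.array([x,y,1.])
    return o,R.T@d
def atz(c,u,v,z):
    o,d=ray(c,u,v); return o+d*(z-o[2])/d[2]
def load(n,tag="0"):
    c=dict(np.load(f"{n}{tag}.npz")); c={k:(float(v) if v.ndim==0 else v) for k,v in c.items()}
    if n=="wrist": c["fish"]=1
    return c
def proj(c,p):
    q=c["view"][:3,:3]@np.asarray(p)+c["view"][:3,3]
    if c.get("fish"):
        r=np.hypot(q[0],q[1]);th=np.arctan2(r,q[2]);return c["cx"]+c["fx"]*th*q[0]/r,c["cy"]+c["fy"]*th*q[1]/r
    return c["cx"]+c["fx"]*q[0]/q[2],c["cy"]+c["fy"]*q[1]/q[2]
def crop(c,u0,v0,u1,v1,k,fn):
    im=c["frame"][v0:v1,u0:u1,::-1]; im=cv2.resize(im,None,fx=k,fy=k,interpolation=cv2.INTER_CUBIC)
    s=10
    for u in range((u0+s-1)//s*s,u1,s):
        cv2.line(im,(int((u-u0)*k),0),(int((u-u0)*k),6 if u%50 else 14),(0,0,255),1)
        if u%20==0: cv2.putText(im,str(u),(int((u-u0)*k)+2,24),0,.35,(0,0,255),1)
    for v in range((v0+s-1)//s*s,v1,s):
        cv2.line(im,(0,int((v-v0)*k)),(6,int((v-v0)*k)),(0,0,255),1)
        if v%20==0: cv2.putText(im,str(v),(8,int((v-v0)*k)+4),0,.35,(0,0,255),1)
    cv2.imwrite(fn,im)
E
python3 - <<'E'
from h import *
s=load("scene");d=load("side");w=load("wrist")
crop(s,160,140,260,220,7,"pics/c_hook_scene.png")
crop(d,310,165,420,205,7,"pics/c_hook_side.png")
crop(s,200,220,460,440,3,"pics/c_rack_scene.png")
crop(w,350,0,580,380,2,"pics/c_rack_wrist.png")
crop(s,460,230,600,340,5,"pics/c_tray.png")
E
```

```text
(no output)
```

View pics/c_hook_scene.png

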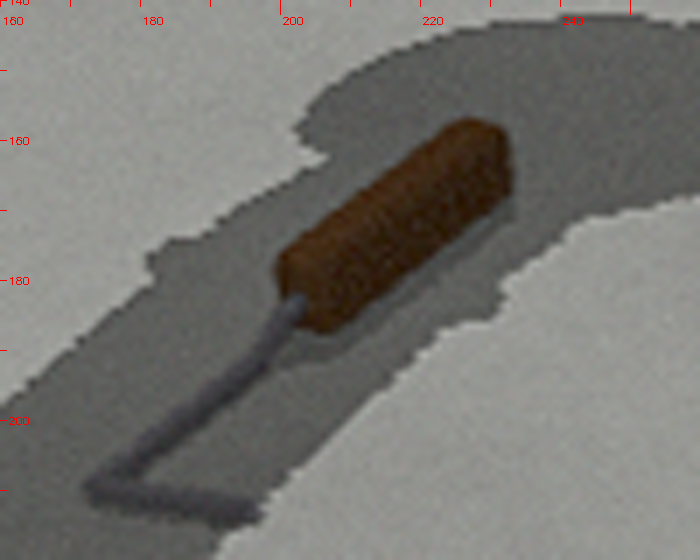

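View pics/c_hook_side.png

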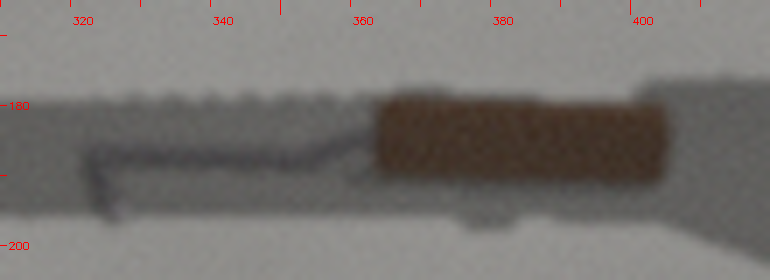

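View pics/c_rack_wrist.png

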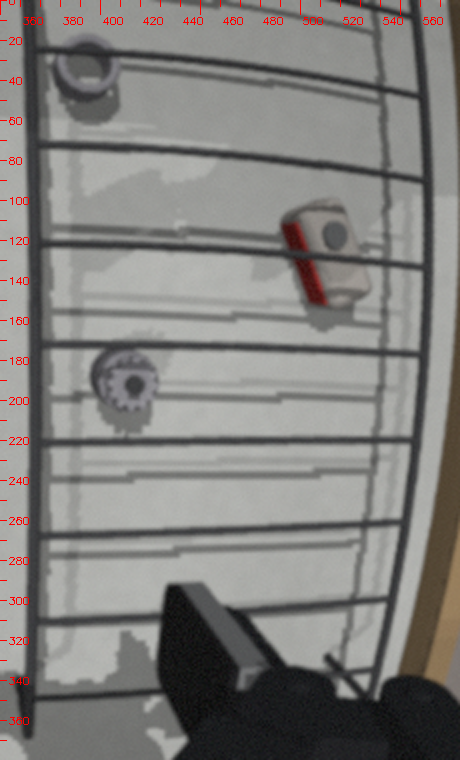

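View pics/c_rack_scene.png

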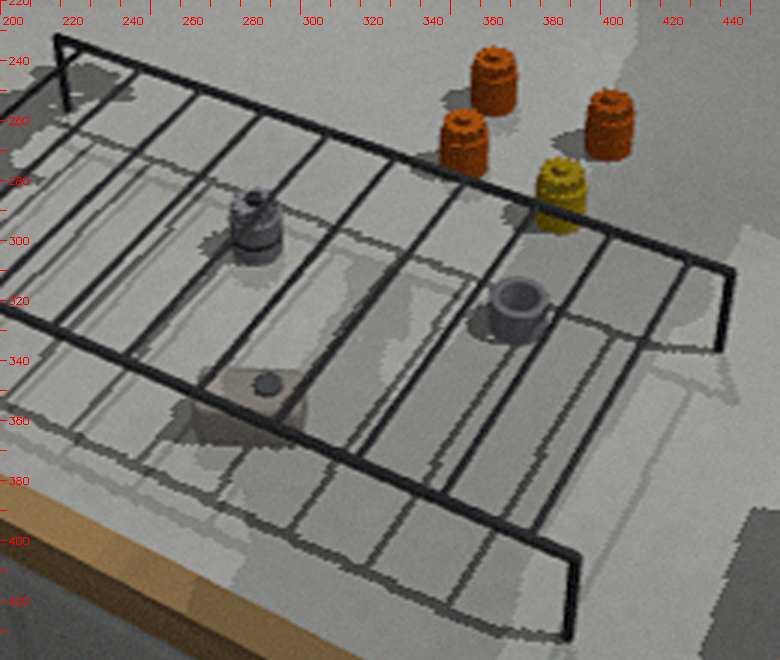

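View pics/c_tray.png

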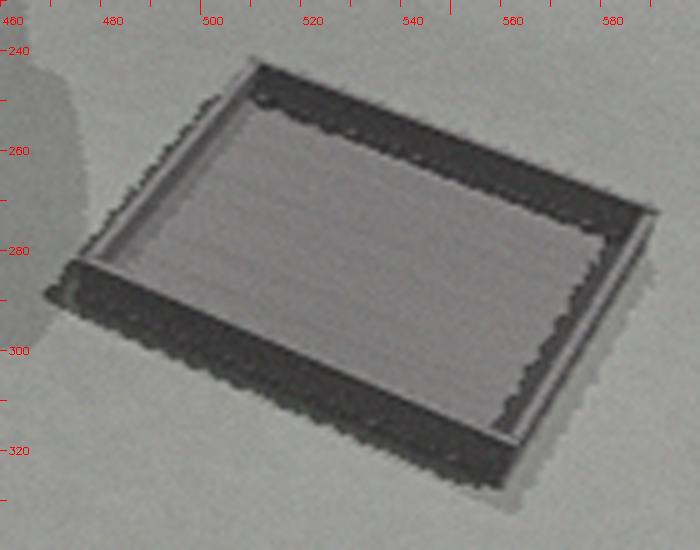

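```bash
python3 - <<'E'
from h import *
np.set_printoptions(precision=4,suppress=True)
s=load("scene");d=load("side");w=load("wrist")
P=lambda n,c,u,v,z: print(n,atz(c,u,v,z))
P("rodcorner s",s,174,209.5,.004);P("rodcorner d",d,323,187.5,.004)
P("rodtip s",s,196,213,.004);P("rodtip d",d,326,195,.004)
P("handle c d",d,383.5,185,.014);P("handle c s",s,216,172,.014)
P("handle front s",s,202,184,.014);P("handle back s",s,229,162,.014)
P("hfront d",d,363,186,.014);P("hback d",d,404,186,.014)
P("pin s",s,284.5,285,.04);P("pin w",w,417.5,192.5,.04);P("foot s",s,285,303,.001)
P("pin d",d,245,249,.04)
P("tool foot back edge w",w,397,190,.01)
for n,c,u,v in(("F-y s",s,219,232.5),("F+y s",s,443,311),("B+y s",s,391,405),("F w",w,367,20),("F w",w,364.5,340)): P(n,c,u,v,.058)
P("leg F+y foot",s,440,336,0);P("leg F-y foot",s,223,256,0)
for u,v in((511,243),(590,272),(474,282),(562,318)):P("tray",s,u,v,.02)
for u,v in((469,288.5),(560,327)):P("tray foot",s,u,v,0)
for u,v in((345,239),(403,243),(355,268),(386,287)):
  P("orange",s,*{345:(364,239),403:(403,252),355:(354.5,259),386:(386.5,275)}[u],.04)
P("ring s",s,372,317,.022)
P("green",s,300,162,.01);P("green",s,338,145,.01)
P("red",s,478,203,.01)
E
```

```text
rodcorner s [ 0.5942 -0.3413  0.004 ]
rodcorner d [ 0.5934 -0.3405  0.004 ]
rodtip s [ 0.5814 -0.2916  0.004 ]
rodtip d [ 0.5815 -0.2976  0.004 ]
handle c d [ 0.436  -0.3567  0.014 ]
handle c s [ 0.4378 -0.3542  0.014 ]
handle front s [ 0.4958 -0.3467  0.014 ]
handle back s [ 0.3848 -0.3581  0.014 ]
hfront d [ 0.4892 -0.3431  0.014 ]
hback d [ 0.3828 -0.3581  0.014 ]
pin s [0.7129 0.0215 0.04  ]
pin w [0.712  0.0194 0.04  ]
foot s [0.7151 0.0215 0.001 ]
pin d [0.7086 0.0274 0.04  ]
tool foot back edge w [0.6985 0.0174 0.01  ]
F-y s [ 0.6681 -0.1509  0.058 ]
F+y s [0.6601 0.2764 0.058 ]
B+y s [0.8544 0.2793 0.058 ]
F w [0.6621 0.1722 0.058 ]
F w [ 0.6656 -0.1225  0.058 ]
leg F+y foot [0.6558 0.277  0.    ]
leg F-y foot [ 0.6646 -0.1533  0.    ]
tray [0.3837 0.3128 0.02  ]
tray [0.4001 0.4557 0.02  ]
tray [0.5265 0.2875 0.02  ]
tray [0.542  0.4362 0.02  ]
tray foot [0.5238 0.2807 0.    ]
tray foot [0.5414 0.4377 0.    ]
orange [0.5333 0.078  0.04  ]
orange [0.5338 0.1564 0.04  ]
orange [0.5943 0.0904 0.04  ]
orange [0.606  0.1578 0.04  ]
ring s [0.6915 0.1735 0.022 ]
green [ 0.2954 -0.2142  0.01  ]
green [ 0.1729 -0.1782  0.01  ]
red [0.2629 0.2125 0.01  ]
```

Measured positions:

| Item | Position | Notes |
|---|---|---|
| Hook grip | ≈ (0.436, -0.355) | Yaw ≈ 5° |
| Tool | ≈ (0.713, 0.020) | |
| Rack front edge | x ≈ 0.664 | |
| Tray centre | ≈ (0.463, 0.373) | Yaw ≈ -6° |

These fit the sizes given: corner to grip is 0.158 against 0.160, and the tray sides are about 0.145 to 0.150. Now I'll move above the hook.

```bash
python3 -m pendant '[[[-4.4,-2.36,0],0],[[-4.4,-2.36,0],0],[[-4.4,-2.36,0],0],[[-4.4,-2.36,0],0],[[-4.4,-2.36,0],0],[[-4.4,-2.36,0],0],[[-4.4,-2.36,0],0],[[-4.6,-2.36,0],0],[[0,0,0],10],[[0,0,0],10],[[0,0,0],10],[[0,0,0],10]]' 0; python3 -m pendant '[[[0,0,0],10],[[0,0,0],10],[[0,0,0],10],[[0,0,0],10],[[0,0,0],5],[[0,0,2.5],0],[[0,0,2.5],0],[[0,0,2],0],[[0,0,0],0],[[0,0,0],0]]'
cat > snap.py <<'E'
import sys,numpy as np,cv2
from rig import *
n,tag=sys.argv[1],sys.argv[2]
c=camera(n);cv2.imwrite(f"pics/{n}{tag}.png",c["frame"][:,:,::-1]);np.savez(f"{n}{tag}.npz",**c)
from scipy.spatial.transform import Rotation as R
s=sense();m=R.from_quat(s["eef_rot"]).as_matrix();print(s["time_s"],s["position"].round(4),"toolx",m[:,0].round(3),"tooly",m[:,1].round(3),"z",m[:,2].round(3),s["wrist_force"].round(2),s["grip_width"])
E
python3 snap.py wrist 1
```

```text
time_s: 1.65
position: [0.436, -0.3538, 0.2499]
eef_rot: [0.908, 0.42, -0.0, -0.0]
wrist_force: [0.0, -0.2, 0.5]
grip_width: 0.0856
time_s: 2.9
position: [0.4365, -0.3542, 0.1811]
eef_rot: [0.999, 0.044, 0.0, 0.0]
wrist_force: [-0.8, 1.0, 0.4]
grip_width: 0.0849
2.95 [ 0.4366 -0.3544  0.1814] toolx [0.996 0.087 0.001] tooly [ 0.087 -0.996  0.001] z [ 0.001 -0.001 -1.   ] [-0.1   0.18  0.26] 0.0855249663751436
```

View pics/wrist1.png

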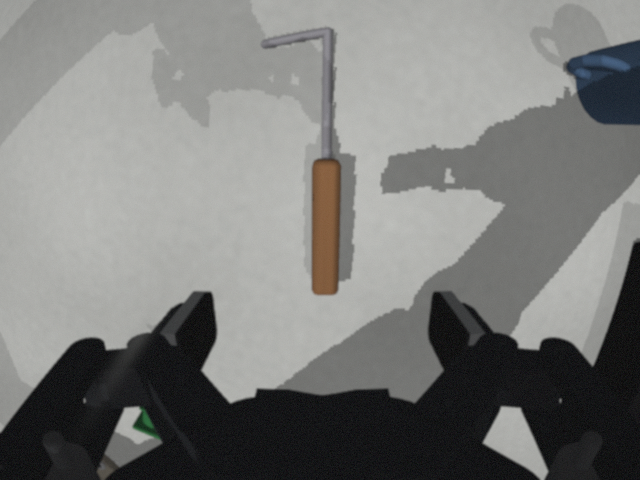

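The hook lies almost vertical in the picture. Its handle runs from (325,160) to (324,293), and the corner is at (329,32).

```bash
python3 - <<'E'
from h import *
w=load("wrist","1")
for n,u,v,z in(("front top",326,161,.028),("back top",324.5,293,.028),("corner",329,33,.004),("tip",264,44,.004)):print(n,atz(w,u,v,z).round(4))
a=atz(w,326,161,.028);b=atz(w,324.5,293,.028);c=atz(w,329,33,.004)
print((a+b)/2,np.linalg.norm(a-b),np.degrees(np.arctan2(*(c-b)[1::-1])),np.linalg.norm((c-(a+b)/2)[:2]))
E
```

```text
front top [ 0.4867 -0.3533  0.028 ]
back top [ 0.382  -0.3616  0.028 ]
corner [ 0.5915 -0.3468  0.004 ]
tip [ 0.5786 -0.2953  0.004 ]
[ 0.43432508 -0.35747184  0.028     ] 0.10506925473746909 4.044588930320386 0.15750956103010597
```

```bash
python3 -m pendant '[[[0,0.2,0],0.7],[[0,0,4],0],[[0,0,4],0],[[0,0,4],0],[[0,0,2.5],0],[[0,0,1.2],0],[[0,0,0],0],[[0,0,0],0]]'; python3 snap.py wrist 2
```

```text
time_s: 3.95
position: [0.4371, -0.3566, 0.0246]
eef_rot: [0.999, 0.037, 0.001, 0.001]
wrist_force: [0.3, 0.6, 0.1]
grip_width: 0.0852
4.0 [ 0.4372 -0.3566  0.0247] toolx [0.997 0.075 0.002] tooly [ 0.075 -0.997  0.001] z [ 0.002 -0.001 -1.   ] [-0.65 -0.17  0.11] 0.08512295042246866
```

View pics/wrist2.png

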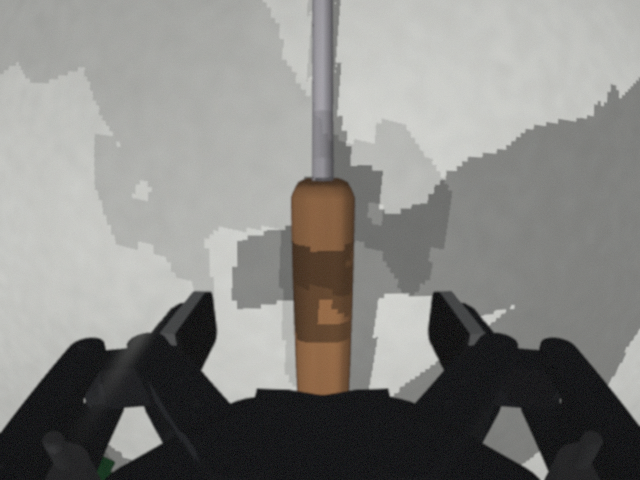

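The handle is centred between the pads, with its front end at (323,180). I'll close the fingers.

```bash
python3 -m pendant '[[[0,0,0],0],[[0,0,0],0],[[0,0,0],0],[[0,0,0],0],[[0,0,0],0],[[0,0,0],0],[[0,0,0],0],[[0,0,0],0]]' 1; python3 -m pendant '[[[0,0,-1],0],[[0,0,-1],0],[[0,0,0],0]]'; python3 snap.py side 3;python3 snap.py scene 3; python3 snap.py wrist 3;python3 - <<'E'
from h import *
d=load("side","3");crop(d,280,120,440,220,5,"pics/c3.png")
E
```

```text
time_s: 5.0
position: [0.4366, -0.3561, 0.0236]
eef_rot: [0.999, 0.038, 0.0, 0.0]
wrist_force: [0.6, 0.2, 5.1]
grip_width: 0.0211
time_s: 5.38
position: [0.4369, -0.3564, 0.0444]
eef_rot: [0.999, 0.038, 0.001, 0.0]
wrist_force: [-0.2, 1.1, -0.2]
grip_width: 0.0208
5.425 [ 0.4366 -0.3561  0.0438] toolx [0.997 0.075 0.001] tooly [ 0.075 -0.997  0.   ] z [ 0.001 -0.    -1.   ] [ 0.19  0.12 -1.2 ] 0.02082831103455582
5.475 [ 0.4364 -0.3559  0.0434] toolx [0.997 0.075 0.   ] tooly [ 0.075 -0.997  0.   ] z [ 0. -0. -1.] [ 0.02 -0.98 -2.04] 0.02076706758260214
5.525 [ 0.4362 -0.3558  0.0431] toolx [ 0.997  0.075 -0.   ] tooly [ 0.075 -0.997 -0.   ] z [-0.  0. -1.] [-0.38  0.36 -1.52] 0.020633556038348266
```

View pics/c3.png

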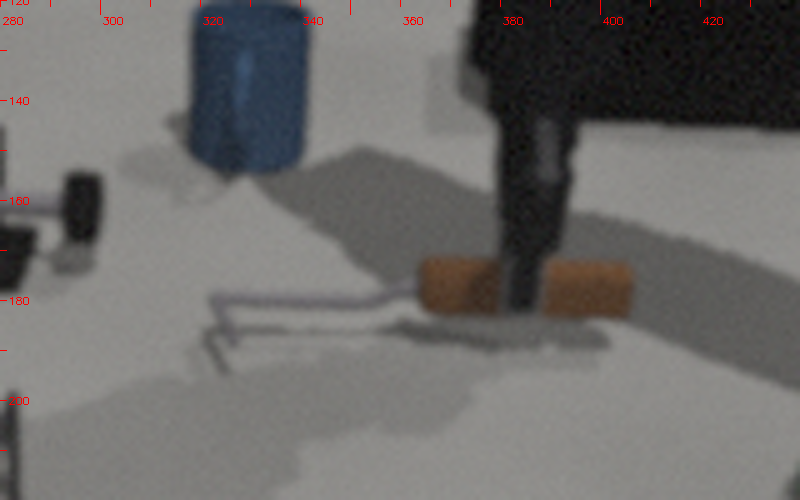

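View pics/wrist3.png

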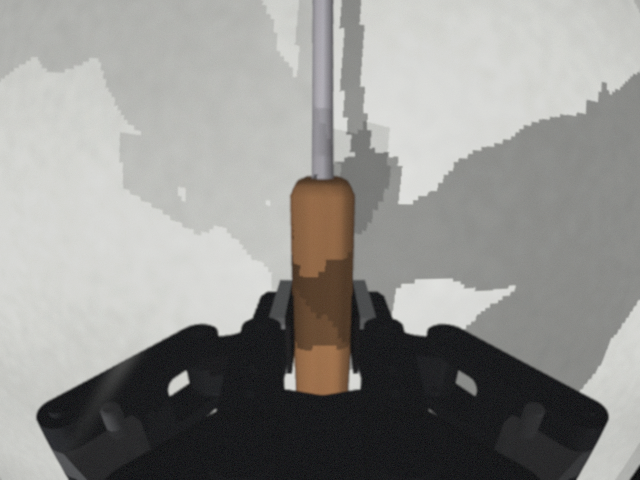

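```bash
python3 - <<'E'
from h import *
d=load("side","3");s=load("scene","3")
crop(s,150,140,260,220,7,"pics/c3s.png")
for z in(.020,.0235,.027):print(z,"corner",atz(d,323,179.5,z).round(4),"tip",atz(d,326.5,188,z).round(4))
E
```

```text
0.02 corner [ 0.5952 -0.3555  0.02  ] tip [ 0.5813 -0.3052  0.02  ]
0.0235 corner [ 0.5945 -0.3478  0.0235] tip [ 0.5808 -0.2979  0.0235]
0.027 corner [ 0.5939 -0.3401  0.027 ] tip [ 0.5802 -0.2906  0.027 ]
```

View pics/c3s.png

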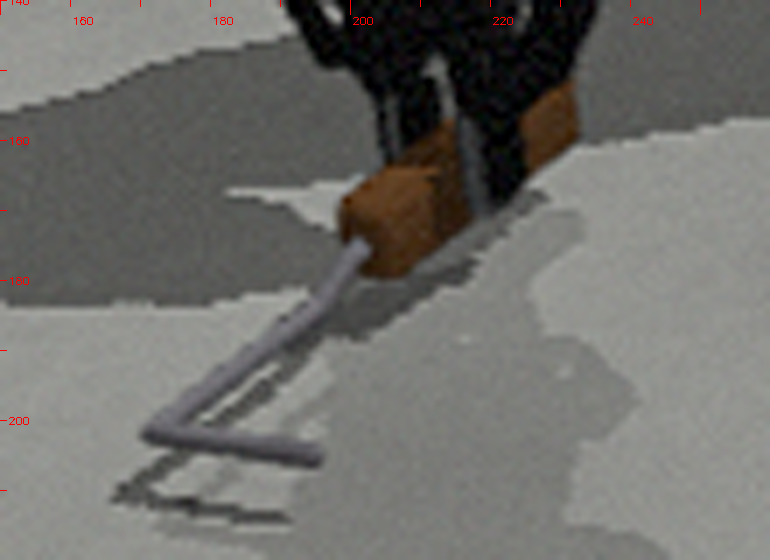

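The hook is level in the grip, with its corner at scene (172,201), where it should be. I'll square it to the rack and carry it in front of the entry lane.

```bash
python3 -m pendant '[[[0,0,0],3.3],[[1,-4.0,0],0],[[1,-4.3,0],0],[[1,-4.3,0],0],[[1,-4.3,0],0],[[1,-4.3,0],0],[[0.9,-4.3,0],0],[[0,-4.2,0],0],[[0,0,0],0],[[0,0,0],0]]'; python3 snap.py wrist 4;python3 snap.py scene 4;python3 snap.py side 4;python3 - <<'E'
from h import *
d=load("scene","4");crop(d,190,120,420,320,3.4,"pics/c4.png")
E
```

```text
time_s: 6.78
position: [0.49, -0.0585, 0.0431]
eef_rot: [1.0, 0.009, -0.0, 0.0]
wrist_force: [-0.6, -0.7, -0.6]
grip_width: 0.0207
6.825 [ 0.49   -0.0591  0.0432] toolx [ 1.     0.016 -0.   ] tooly [ 0.016 -1.     0.001] z [-0.    -0.001 -1.   ] [ 0.18 -0.82 -2.24] 0.0209637562904328
6.875 [ 0.49   -0.0594  0.0432] toolx [ 1.     0.015 -0.   ] tooly [ 0.015 -1.     0.001] z [-0.    -0.001 -1.   ] [ 0.01  0.63 -1.65] 0.021137577138262868
6.925 [ 0.49   -0.0594  0.0432] toolx [ 1.     0.015 -0.   ] tooly [ 0.015 -1.     0.   ] z [-0. -0. -1.] [ 0.87 -1.11 -1.43] 0.020676735087721637
```

View pics/wrist4.png

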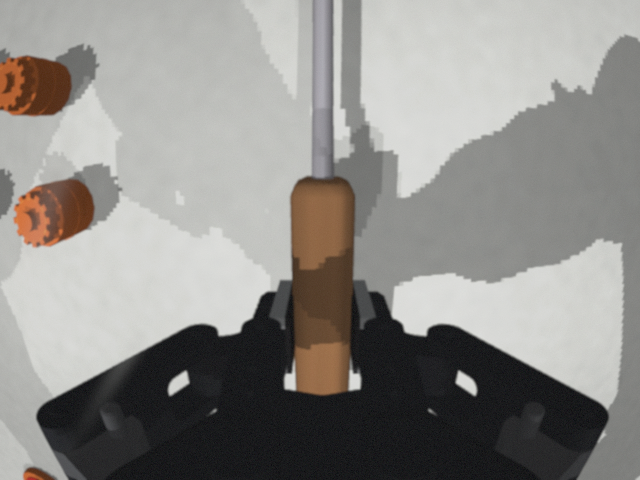

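View pics/c4.png

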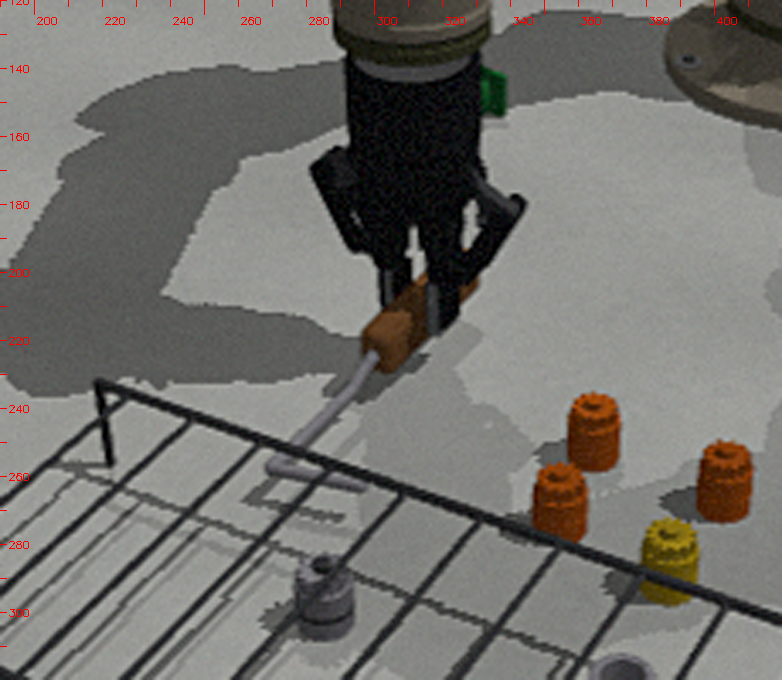

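View pics/side4.png

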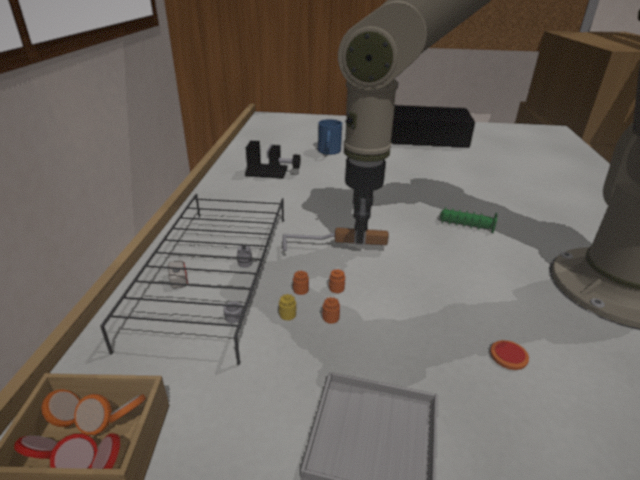

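```bash
python3 - <<'E'
from h import *
s=load("scene","4")
print("corner",atz(s,270,257.5,.0235),"tip",atz(s,297,263,.0235))
print("pred corner",proj(s,[.49+.159,-.0594+.0025,.0235]))
E
```

```text
corner [ 0.64784539 -0.05458742  0.0235    ] tip [ 0.63695407 -0.00328374  0.0235    ]
pred corner (np.float64(268.5899995848496), np.float64(257.4529122610008))
```

```bash
python3 -m pendant '[[[0,0.8,0.8],0],[[0,0,0.8],0],[[2,0,0],0],[[2,0,0],0],[[2,0,0],0],[[2,0,0],0],[[2,0,0],0],[[0.3,0,0],0],[[0,0,0],0],[[0,0,0],0]]'; python3 snap.py scene 5;python3 snap.py side 5;python3 - <<'E'
from h import *
d=load("scene","5");crop(d,200,180,360,320,5,"pics/c5.png")
d=load("side","5");crop(d,200,200,340,300,5,"pics/c5d.png")
E
```

```text
time_s: 8.18
position: [0.5924, -0.0643, 0.027]
eef_rot: [1.0, 0.009, -0.001, -0.0]
wrist_force: [-0.2, -0.4, -0.6]
grip_width: 0.0207
8.225 [ 0.5926 -0.0643  0.0271] toolx [ 1.     0.017 -0.001] tooly [ 0.017 -1.    -0.   ] z [-0.001  0.    -1.   ] [-0.38 -0.36 -0.39] 0.020914433908443025
8.275 [ 0.5927 -0.0643  0.0273] toolx [ 1.     0.017 -0.   ] tooly [ 0.017 -1.    -0.   ] z [-0.  0. -1.] [ 1.34  1.23 -0.58] 0.020970428061808398
```

View pics/c5.png

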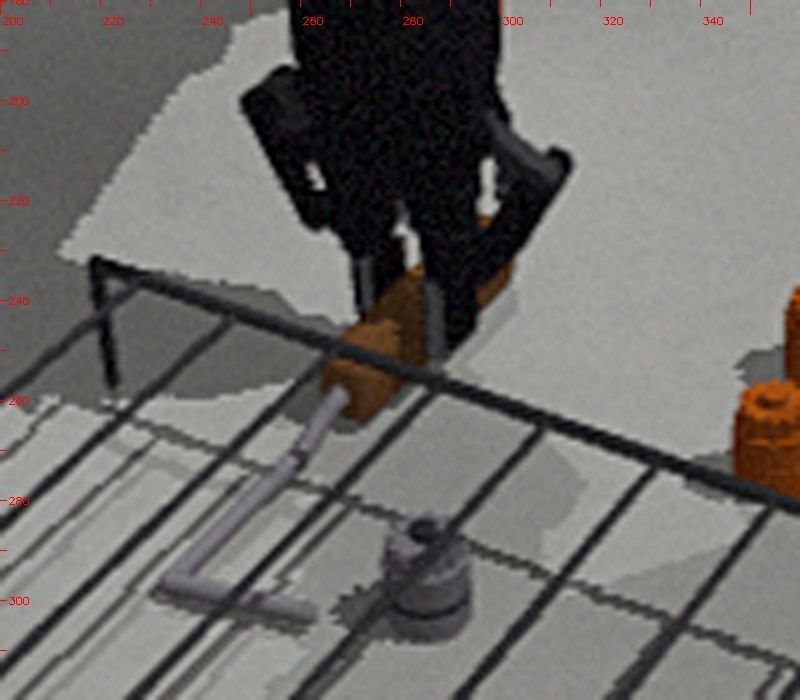

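View pics/c5d.png

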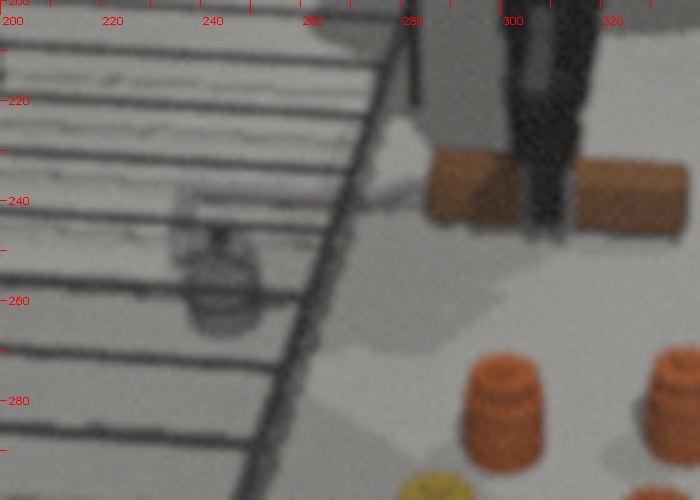

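```bash
python3 - <<'E'
from h import *
s=load("scene","5")
d=load("side","5")
print("corner",atz(s,234.5,296.5,.0076),"tip",atz(s,262,302.5,.0076), "tool pin",atz(s,284.5,285.5,.04),"foot front",atz(s,285.5,307.5,0))
print("side corner",atz(d,236.5,238,.0076),"tip",atz(d,235,251,.0076),"pin",atz(d,243.5,247,.04),"foot centre bottom",atz(d,243.5,266.5,0))
E
```

```text
corner [ 0.75009068 -0.05832215  0.0076    ] tip [ 0.73897447 -0.00871807  0.0076    ] tool pin [0.71398545 0.02222241 0.04      ] foot front [0.72300236 0.02769723 0.        ]
side corner [ 0.75122263 -0.05959506  0.0076    ] tip [ 0.74125195 -0.01040328  0.0076    ] pin [0.71319875 0.02095359 0.04      ] foot centre bottom [0.71396102 0.02993186 0.        ]
```

The leg tip is clear of the tool: 7 mm behind it and 14 mm to its right. I'll slide left behind it.

```bash
python3 -m pendant '[[[0,-1.2,0],0],[[0,-1.2,0],0],[[0,-1.2,0],0],[[0,-1.2,0],0],[[0,-1.0,0],0],[[0,0,0],0],[[0,0,0],0]]'; python3 snap.py scene 6;python3 - <<'E'
from h import *
d=load("scene","6");crop(d,230,190,390,330,5,"pics/c6.png")
E
```

```text
time_s: 9.15
position: [0.5922, -0.0067, 0.0273]
eef_rot: [1.0, 0.009, -0.0, 0.0]
wrist_force: [0.4, -0.5, -1.4]
grip_width: 0.0211
9.2 [ 0.5922 -0.007   0.0273] toolx [ 1.     0.017 -0.   ] tooly [ 0.017 -1.     0.   ] z [-0. -0. -1.] [ 0.    0.29 -1.16] 0.02057309625728285
```

View pics/c6.png

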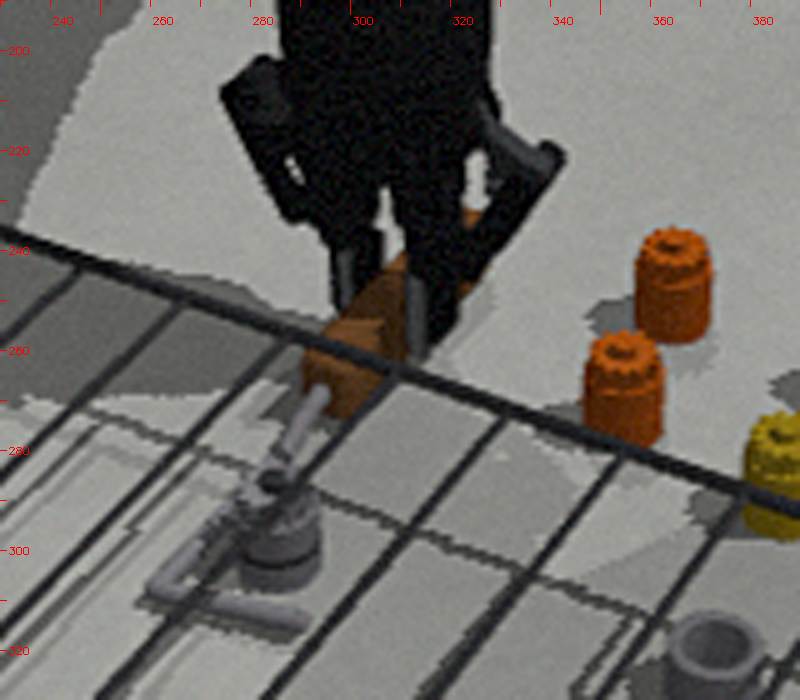

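The leg is now behind the tool and the tool has not moved (pin at 283,286). I'll pull slowly.

```bash
python3 -m pendant '[[[-0.8,0,0],0],[[-0.8,0,0],0],[[-0.5,0,0],0],[[-0.5,0,0],0],[[-0.6,0.04,0],0],[[-0.8,0.08,0],0],[[-0.8,0.08,0],0],[[-0.8,0.08,0],0],[[0,0,0],0]]'; python3 snap.py scene 7;python3 - <<'E'
from h import *
d=load("scene","7");crop(d,230,170,390,310,5,"pics/c7.png")
E
```

```text
time_s: 10.32
position: [0.5356, -0.0101, 0.0273]
eef_rot: [1.0, 0.009, -0.0, -0.0]
wrist_force: [1.3, 0.3, -1.2]
grip_width: 0.0208
10.375 [ 0.5361 -0.01    0.0274] toolx [ 1.     0.017 -0.   ] tooly [ 0.017 -1.    -0.   ] z [-0.  0. -1.] [-0.58  0.49 -1.14] 0.020681932556725492
```

View pics/c7.png

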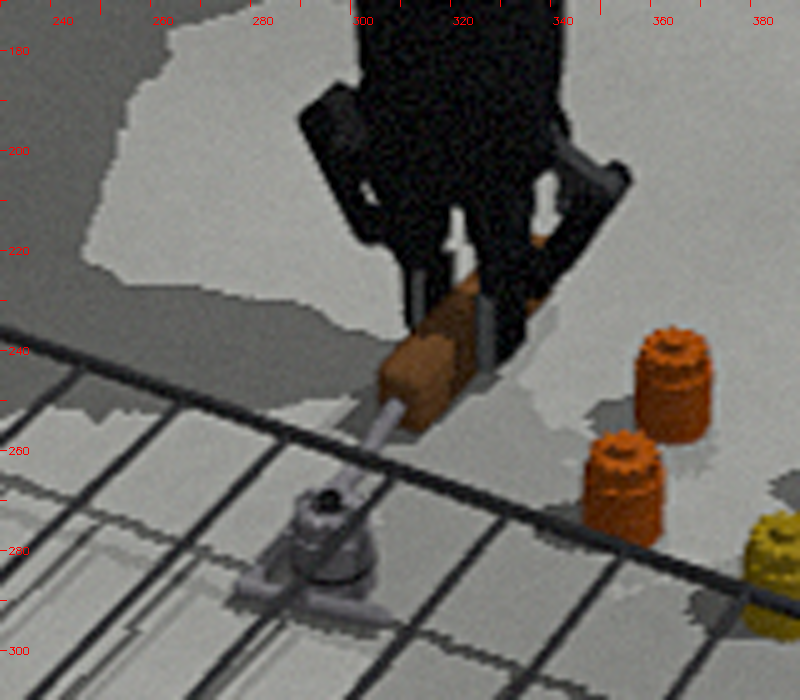

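The tool is seated upright in the corner and moving with the hook (pin at 295,269). I'll pull on until it is clear of the rack.

```bash
python3 -m pendant '[[[-0.6,0.05,0],0],[[-0.8,0.08,0],0],[[-0.8,0.08,0],0],[[-0.8,0.08,0],0],[[-0.8,0.08,0],0],[[-0.8,0.08,0],0],[[-0.8,0.08,0],0],[[-0.5,0.05,0],0],[[0,0,0],0]]'; python3 snap.py scene 8;python3 - <<'E'
from h import *
d=load("scene","8");crop(d,230,150,390,290,5,"pics/c8.png")
E
```

```text
time_s: 11.5
position: [0.4768, -0.0168, 0.0272]
eef_rot: [1.0, 0.009, -0.0, -0.0]
wrist_force: [-0.6, -0.2, -0.1]
grip_width: 0.0207
11.55 [ 0.4771 -0.0168  0.0272] toolx [ 1.     0.017 -0.001] tooly [ 0.017 -1.    -0.   ] z [-0.001  0.    -1.   ] [ 0.36  0.34 -1.15] 0.020673115979884957
```

View pics/c8.png

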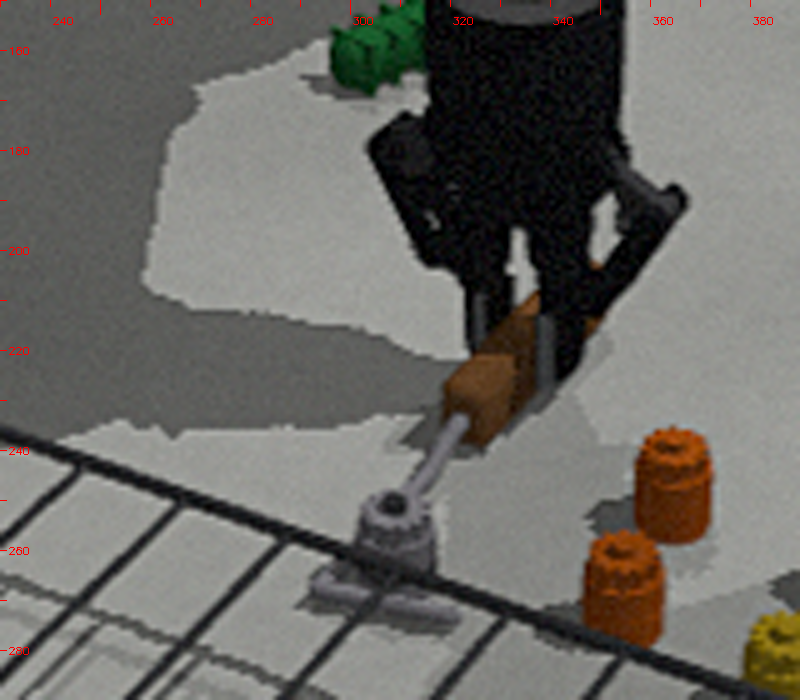

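```bash
python3 - <<'E'
from h import *
d=load("scene","8");print(atz(d,307,250.5,.04))
E
```

```text
[0.61482826 0.0046692  0.04      ]
```

The tool stands at (0.614, 0.005), about 49 mm in front of the rack edge. I'll disengage by going forward and then right, and lay the hook down well away from it.

```bash
python3 -m pendant '[[[0.5,0.05,0],0],[[0.7,0.03,0],0],[[0.6,0,0],0],[[0,1,0],0],[[0,2,0],0],[[0,2,0],0],[[0,2,0],0],[[0,2,0],0],[[0,0,0],0]]'; python3 snap.py scene 9
```

```text
time_s: 12.68
position: [0.4965, -0.1097, 0.0273]
eef_rot: [1.0, 0.007, -0.0, 0.0]
wrist_force: [-0.5, 0.5, -0.3]
grip_width: 0.0208
12.725 [ 0.4967 -0.1082  0.0272] toolx [ 1.     0.015 -0.   ] tooly [ 0.015 -1.     0.   ] z [-0. -0. -1.] [ 0.42  1.53 -1.32] 0.020880797314261065
```

View pics/scene9.png

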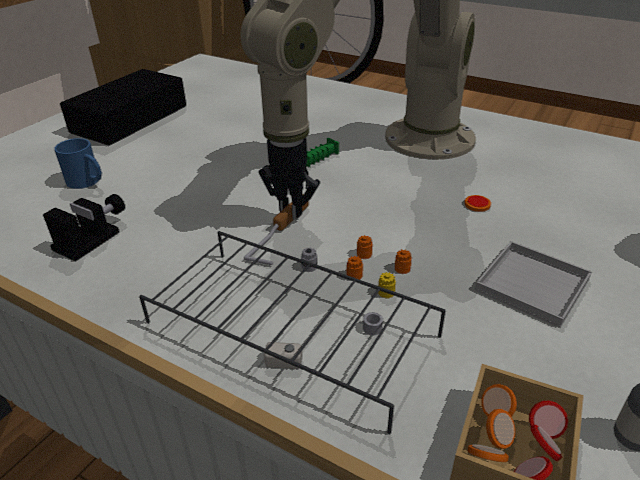

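The hook is free and the tool stands at (309,257). I'll back off, go further right and lay the hook down.

```bash
python3 -m pendant '[[[-2,2,0],0],[[-1.5,3,0],0],[[0,3,0],0],[[0,3,0],0],[[0,2,0],0],[[0,0,0.25],0],[[0,0,0.15],0],[[0,0,0],0],[[0,0,0],0]]'; python3 -m pendant '[[[0,0,0],0],[[0,0,0],0],[[0,0,0],0],[[0,0,0],0],[[0,0,0],0],[[0,0,0],0]]' 0; python3 -m pendant '[[[0,0,-1],0],[[0,0,-3],0],[[0,0,-4],0],[[0,0,-4],0],[[0,0,-3],0],[[0,0,0],0]]'; python3 snap.py wrist 10;python3 snap.py side 10; python3 snap.py scene 10
```

```text
time_s: 13.85
position: [0.4644, -0.2368, 0.0236]
eef_rot: [1.0, 0.009, -0.0, -0.0]
wrist_force: [-2.8, -2.3, 4.2]
grip_width: 0.021
time_s: 14.6
position: [0.4643, -0.2379, 0.0233]
eef_rot: [1.0, 0.009, -0.0, -0.0]
wrist_force: [-0.1, 0.4, -0.2]
grip_width: 0.0855
time_s: 15.35
position: [0.4657, -0.2387, 0.1766]
eef_rot: [1.0, 0.009, 0.003, 0.001]
wrist_force: [0.7, 0.3, -0.3]
grip_width: 0.0852
15.4 [ 0.4649 -0.2382  0.1748] toolx [1.    0.017 0.003] tooly [ 0.017 -1.     0.001] z [ 0.003 -0.001 -1.   ] [ 0.09 -1.1   0.28] 0.08497125878119713
15.45 [ 0.4643 -0.2378  0.1736] toolx [1.    0.017 0.001] tooly [ 0.017 -1.    -0.   ] z [ 0.001  0.    -1.   ] [-0.    0.08 -0.5 ] 0.08541804772517654
15.5 [ 0.4639 -0.2376  0.1728] toolx [ 1.     0.017 -0.001] tooly [ 0.017 -1.    -0.   ] z [-0.001  0.    -1.   ] [-0.27  0.31 -0.78] 0.08534712755585844
```

View pics/wrist10.png

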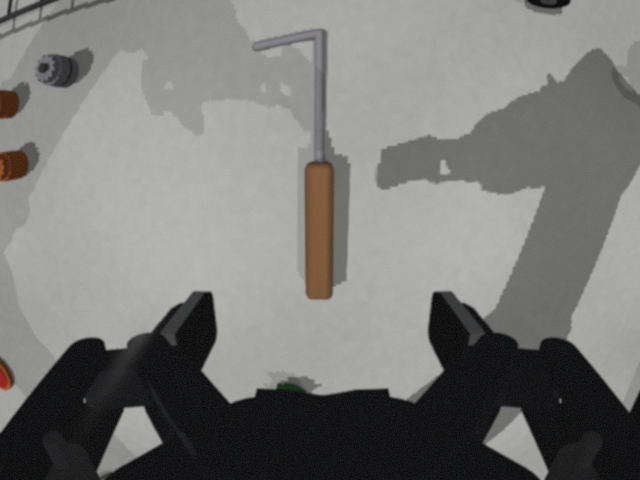

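View pics/side10.png

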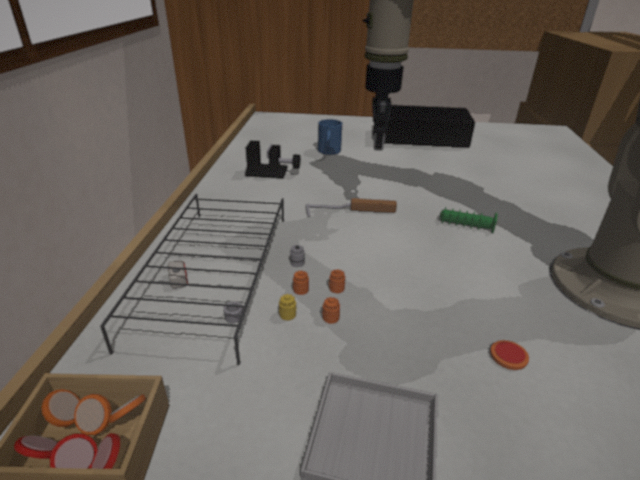

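The hook lies flat and the tool stands alone at side (298,256).

```bash
python3 - <<'E'
from h import *
s=load("scene","10");d=load("side","10")
a=s["frame"][225:285,280:340,::-1];b=d["frame"][225:285,270:330,::-1]
cv2.imwrite("pics/c10.png",np.hstack([cv2.resize(x,None,fx=6.5,fy=6.5,interpolation=2) for x in(a,b)]))
E
```

```text
(no output)
```

View pics/c10.png

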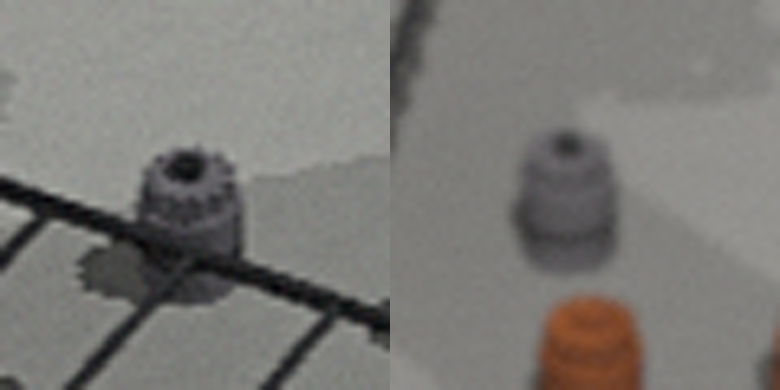

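```bash
python3 - <<'E'
from h import *
s=load("scene","10");d=load("side","10")
print(atz(s,308.5,250.4,.039),atz(d,297.2,247.3,.039),atz(d,297.2,267.8,0))
E
```

```text
[0.61215822 0.00615935 0.039     ] [0.61046713 0.00668973 0.039     ] [0.60877334 0.02040321 0.        ]
```

```bash
python3 -m pendant '[[[2.53,-4.03,0],0],[[2.53,-4.03,0],0],[[2.53,-4.03,0],0],[[2.53,-4.03,0],0],[[2.53,-4.03,0],0],[[2.53,-4.0,0],0],[[0,0,2],0],[[0,0,2],0],[[0,0,0],0],[[0,0,0],0]]'; python3 snap.py wrist 11
```

```text
time_s: 16.75
position: [0.6118, 0.0061, 0.1334]
eef_rot: [1.0, 0.009, -0.0, 0.0]
wrist_force: [0.1, 0.0, 0.2]
grip_width: 0.0855
16.8 [0.6122 0.006  0.1339] toolx [1.    0.017 0.001] tooly [ 0.017 -1.    -0.   ] z [ 0.001  0.    -1.   ] [0.6  0.77 0.66] 0.08541624243701784
```

View pics/wrist11.png

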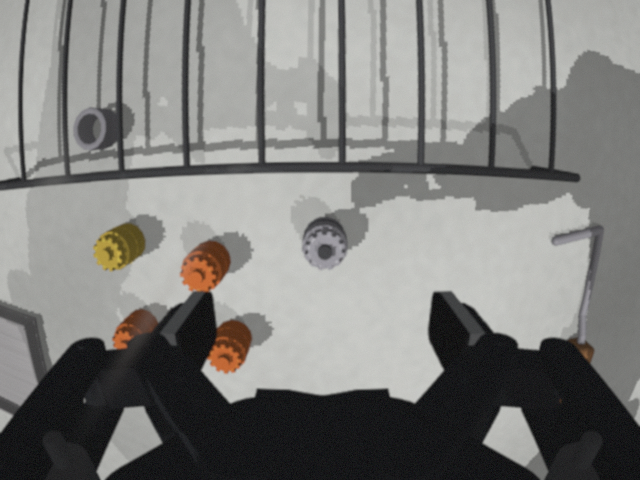

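```bash
python3 - <<'E'
from h import *
w=load("wrist","11")
print("pin",atz(w,325.5,251,.04),"orange",atz(w,198,273,.04),atz(w,230,360,.04), "proj tcp pt", proj(w,[.6115,.0065,.04]))
crop(w,170,200,350,390,4,"pics/c11.png")
E
```

```text
pin [0.61060046 0.00335494 0.04      ] orange [0.59391546 0.08548441 0.04      ] [0.52832188 0.06913079 0.04      ] proj tcp pt (np.float64(320.37581056369453), np.float64(249.50332210237355))
```

View pics/c11.png

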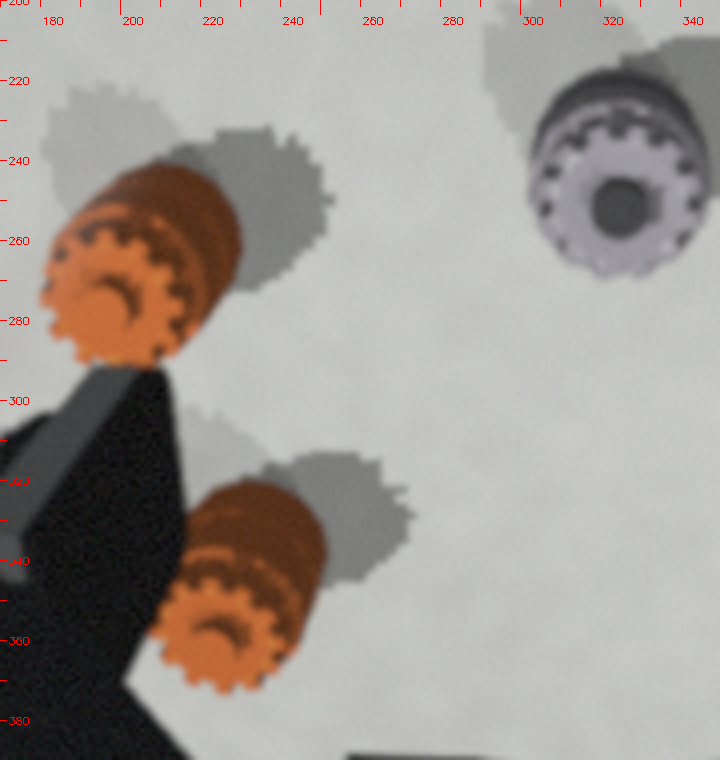

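The pin is at wrist (325,251), which gives (0.6105, 0.0035) and agrees with the other cameras to 3 mm. The nearest orange part leaves about 10 mm of room, so I'll narrow the fingers a little and descend.

```bash
python3 -m pendant '[[[-0.1,0.15,0],0],[[0,0,3],0],[[0,0,3],0],[[0,0,2],0],[[0,0,0],0]]' 0.25;  python3 snap.py wrist 12
```

```text
time_s: 17.42
position: [0.6098, 0.0046, 0.0522]
eef_rot: [1.0, 0.009, -0.001, 0.0]
wrist_force: [0.4, 0.5, -0.2]
grip_width: 0.0638
17.475 [0.6108 0.0046 0.0535] toolx [ 1.     0.017 -0.   ] tooly [ 0.017 -1.     0.   ] z [-0. -0. -1.] [ 0.43 -0.61  0.58] 0.06369937931173282
```

View pics/wrist12.png

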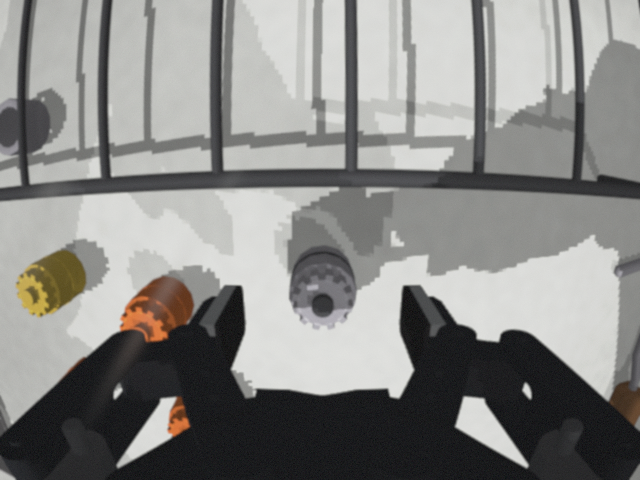

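The tool is centred between the pads (pin at 322,303). I'll go down and close.

```bash
python3 -m pendant '[[[0,0,1.5],0],[[0,0,1.4],0],[[0,0,0],0],[[0,0,0],0]]';python3 -m pendant '[[[0,0,0],0],[[0,0,0],0],[[0,0,0],0],[[0,0,0],0],[[0,0,0],0],[[0,0,0],0]]' 1;  python3 snap.py wrist 13;python3 snap.py side 13
```

```text
time_s: 17.98
position: [0.611, 0.0047, 0.0243]
eef_rot: [1.0, 0.009, -0.0, 0.0]
wrist_force: [-0.0, -0.2, -0.5]
grip_width: 0.0638
time_s: 18.73
position: [0.6114, 0.0048, 0.025]
eef_rot: [1.0, 0.009, 0.001, -0.0]
wrist_force: [-0.9, 0.9, 5.4]
grip_width: 0.028
18.775 [0.6114 0.0047 0.025 ] toolx [1.    0.017 0.001] tooly [ 0.017 -1.    -0.   ] z [ 0.001  0.    -1.   ] [-0.51 -0.46  5.72] 0.027887875278224422
18.825 [0.6114 0.0047 0.025 ] toolx [1.    0.017 0.001] tooly [ 0.017 -1.    -0.   ] z [ 0.001  0.    -1.   ] [-1.11 -0.41  5.29] 0.027862415785520893
```

View pics/wrist13.png

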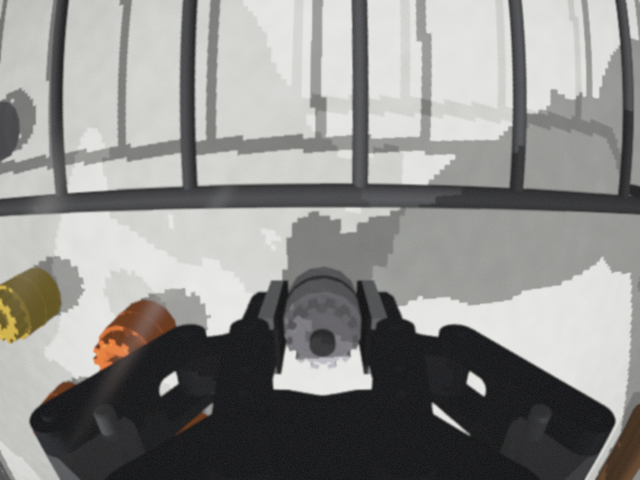

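The grip reads 27.9 mm on the 30 mm body; the 22 mm handle read 20.8, so that matches. I'll lift and carry it to the tray.

```bash
python3 -m pendant '[[[0,0,-1],0],[[0,0,-3],0],[[0,0,-4],0],[[0,0,-4],0],[[0,0,0],0]]';python3 -m pendant '[[[-1,-2.7,0],0],[[-1.57,-4.12,0],0],[[-1.57,-4.12,0],0],[[-1.57,-4.12,0],0],[[-1.57,-4.12,0],0],[[-1.57,-4.12,0],0],[[-1.57,-4.12,0],0],[[-1.57,-4.12,0],0],[[-1.57,-4.12,0],0],[[-0.6,-1.4,0],7.5],[[0,0,0],0],[[0,0,0],0]]';  python3 snap.py wrist 14;python3 snap.py scene 14; python3 snap.py side 14
```

```text
time_s: 19.45
position: [0.613, 0.0047, 0.1485]
eef_rot: [1.0, 0.009, 0.003, -0.0]
wrist_force: [0.6, 0.3, -0.9]
grip_width: 0.028
time_s: 20.95
position: [0.4633, 0.3712, 0.1437]
eef_rot: [0.998, -0.056, -0.0, 0.001]
wrist_force: [0.2, -0.3, -0.5]
grip_width: 0.0281
21.0 [0.4636 0.3711 0.1439] toolx [ 0.994 -0.113 -0.   ] tooly [-0.113 -0.994  0.001] z [-0.    -0.001 -1.   ] [-0.02 -0.06 -0.3 ] 0.02809557283318051
21.05 [0.4637 0.3712 0.1441] toolx [ 0.994 -0.114  0.   ] tooly [-0.114 -0.994  0.001] z [-0.    -0.001 -1.   ] [ 0.24 -0.79 -0.96] 0.028018123596567863
21.1 [0.4636 0.3714 0.1442] toolx [ 0.993 -0.114  0.   ] tooly [-0.114 -0.993  0.   ] z [ 0. -0. -1.] [-0.36 -0.09 -1.08] 0.027871404591514562
```

View pics/wrist14.png

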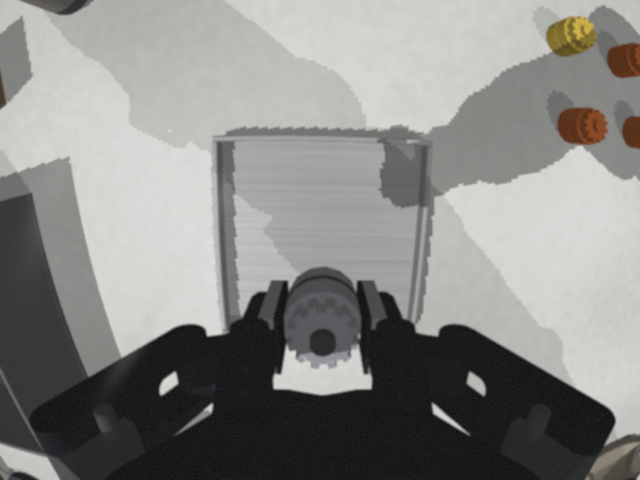

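View pics/scene14.png

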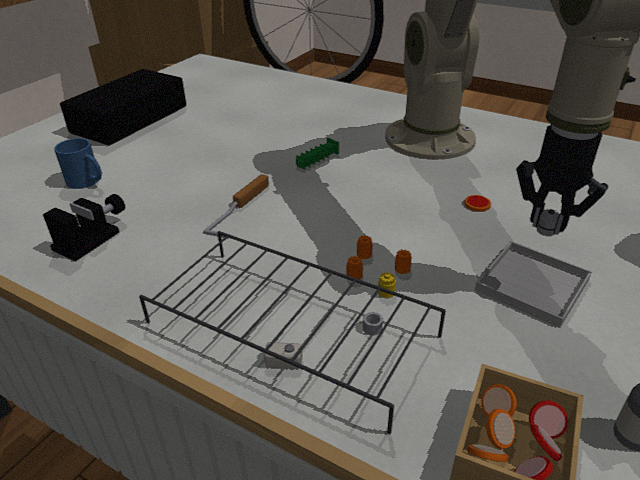

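View pics/side14.png

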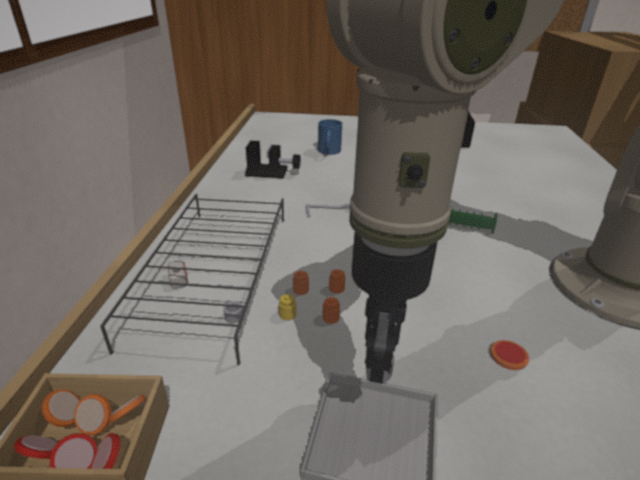

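The tool is held upright above the tray, whose far corners are at (214,138) and (430,141) in the wrist view. I'll check the centre from them before going down.

```bash
python3 - <<'E'
from h import *
w=load("wrist","14")
a=atz(w,214,138,.02);b=atz(w,430,141,.02);print(a,b,np.linalg.norm(a-b))
u=(a-b)/np.linalg.norm(a-b);n=np.array([-u[1],u[0],0]);print((a+b)/2+.075*n,(a+b)/2-.075*n)
E
python3 -m pendant '[[[0,0,3],0],[[0,0,3],0],[[0,0,3],0],[[0,0,1],0],[[0,0,0],0],[[0,0,0],0]]';python3 snap.py wrist 15
```

```text
[0.53990953 0.43542587 0.02      ] [0.52157744 0.29040136 0.02      ] 0.14617856515344593
[0.4563356  0.37231928 0.02      ] [0.60515137 0.35350795 0.02      ]
time_s: 21.85
position: [0.4637, 0.3733, 0.0458]
eef_rot: [0.998, -0.057, 0.001, -0.001]
wrist_force: [0.1, 0.5, -0.7]
grip_width: 0.0282
21.9 [0.4637 0.3734 0.0458] toolx [ 0.994 -0.113  0.002] tooly [-0.113 -0.994 -0.002] z [ 0.002  0.002 -1.   ] [ 1.03  0.05 -1.13] 0.028304493904783474
```

View pics/wrist15.png

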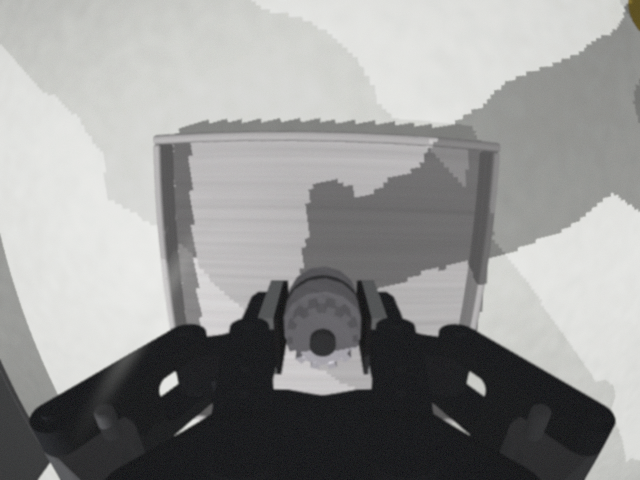

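Tool and fingers are well inside the walls. The foot should meet the floor at TCP z ≈ 0.029, so I'll lower gently.

```bash
python3 -m pendant '[[[0,0,0.6],0],[[0,0,0.5],0],[[0,0,0.3],0],[[0,0,0],0],[[0,0,0],0]]';python3 -m pendant '[[[0,0,0.15],0],[[0,0,0.1],0],[[0,0,0],0],[[0,0,0],0]]'
```

```text
time_s: 22.52
position: [0.4629, 0.3729, 0.0304]
eef_rot: [0.998, -0.057, -0.0, -0.0]
wrist_force: [0.7, 1.2, -0.5]
grip_width: 0.0282
time_s: 23.02
position: [0.463, 0.373, 0.029]
eef_rot: [0.998, -0.057, 0.0, -0.0]
wrist_force: [-3.1, -2.8, 7.7]
grip_width: 0.0284
```

The foot is on the floor (+7.7 N). I'll release part way, lift off and check.

```bash
python3 -m pendant '[[[0,0,0],0],[[0,0,0],0],[[0,0,0],0],[[0,0,0],0],[[0,0,0],0],[[0,0,0],0]]' 0.3;python3 -m pendant '[[[0,0,-1],0],[[0,0,-3],0],[[0,0,-4],0],[[0,0,-4],0],[[0,0,-4],0],[[0,0,0],0],[[0,0,0],0],[[0,0,0],0]]';for n in wrist side scene; do python3 snap.py $n 16;done
```

```text
time_s: 23.78
position: [0.4628, 0.3728, 0.0278]
eef_rot: [0.998, -0.057, -0.0, -0.0]
wrist_force: [-0.2, -0.5, 0.4]
grip_width: 0.0597
time_s: 24.78
position: [0.4623, 0.3724, 0.1866]
eef_rot: [0.998, -0.057, -0.001, 0.001]
wrist_force: [0.3, -0.1, -0.9]
grip_width: 0.06
24.825 [0.4623 0.3724 0.1866] toolx [ 0.994 -0.113 -0.002] tooly [-0.113 -0.994  0.002] z [-0.002 -0.001 -1.   ] [-0.54 -0.35 -0.34] 0.059692087714073264
24.875 [0.4624 0.3724 0.1867] toolx [ 0.994 -0.113 -0.001] tooly [-0.113 -0.994  0.002] z [-0.002 -0.001 -1.   ] [-0.46 -0.5  -0.83] 0.059912893792906166
24.925 [0.4625 0.3725 0.1869] toolx [ 0.994 -0.113 -0.001] tooly [-0.113 -0.994  0.001] z [-0.001 -0.001 -1.   ] [-0.25 -0.45  0.38] 0.05953826341120458
```

View pics/wrist16.png

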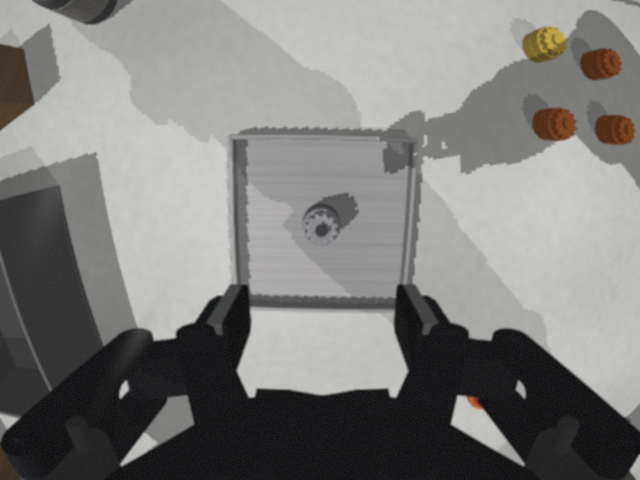

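View pics/scene16.png

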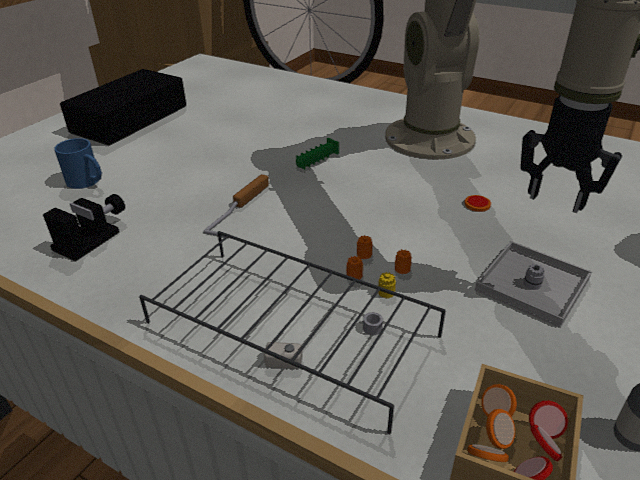

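View pics/side16.png

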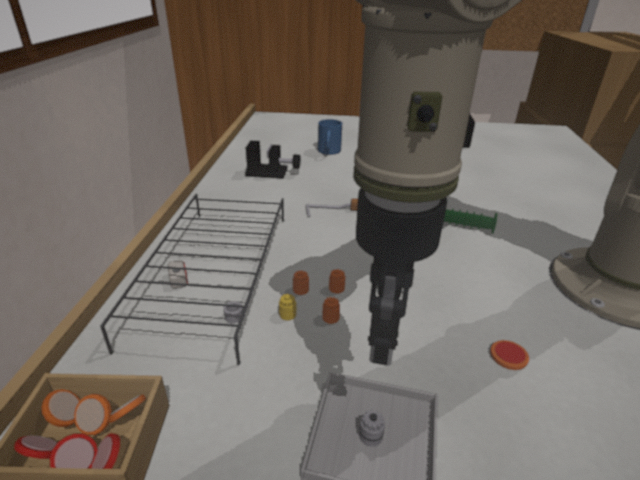

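The tool stands upright near the middle of the tray (wrist 321,227; side 372,426). The hook lies flat at scene (240,200), and the gripper is clear of everything.

```bash
python3 -c "
from rig import *
print(sense()['time_s']); print(sign_off())"
```

```text
24.925
the job is handed in; nothing more can be done
None
```

I used the hook to draw the cassette tool out from under the rack, then set the tool down upright in the tray. The job was handed in at 24.9 s of the 72 s allowed; hand-in gives no verdict.

- **Drawing out:** the tool ended about 49 mm in front of the rack edge with the hook against it. The fingers did not touch it until it was out.
- **Hook:** it was laid down flat on the shelf, to the right of where the tool had been drawn out.
- **Placing:** I gripped the tool at (0.611, 0.005) and lowered it until the wrist force read +7.7 N on the tray floor. Only then did I release it.

My last pictures from all three cameras show the tool upright near the middle of the tray. The hook is flat on the shelf, the look-alikes appear unmoved, and the gripper is clear at a TCP height of 0.187 m.

No check failed. The cameras differed by about 3 mm on the tool's position, and my two estimates of the tray centre differed by about 7 mm along x. Both are well within the tray's tolerance.

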